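# Log one piece on the round tally counter

### The arm

A 6-joint arm with a two-finger parallel gripper is mounted at the origin on a cart in front of the work surface, level with it; the furniture and walls round the work are solid. World frame = base frame: x ahead of the robot, y to its left, z up, the work surface at z = 0. Lengths are in m, angles in rad, forces in N, time in s.
With the tool pointing down it reaches from about 0.375 to 0.925 m from the base axis. Payload 5.7 kg.
Tool frame: the origin (TCP) lies at the very end of the fingers, on their centre line; the grasp point (between the pads) lies bot.pinch_z behind it (bot.pinch_z is the distance from the TCP to the grasp point, in m); z points along the fingers, y is the direction in which the jaws open and shut (so a half turn about z gives the same grasp; the last joint's range is limited). The gripper opens to 85 mm and grips with 20 to 120 N. Pads are 22 mm wide; open, the fingers measure 114 mm over their backs; the gripper's body (76 mm by 85 mm) begins 54 mm behind the grasp point. The pads swing forward as they close: fully open they stand 13 mm farther back than shut.
Start: joints at [-1.363, 0.359, 1.51, -0, 1.272, -0.115], TCP at [0.19, -0.569, 0.231] pointing down, gripper open.
Joint ranges: [-2.97, 2.97], [-1.01, 2.36], [0.21, 2.38], [-0.96, 4.11], [0.2, 2.71], [-2.98, 2.98]. Speed limits (rad/s): [2.39, 2.39, 3.14, 3.14, 3.14, 3.14].

### API

Orientations are given as a rotation vector (axis times angle).
In Python, from station import bot gives the robot as it stands.
- The arm moves only by the shell command python3 -m pendant 'ROWS' [FORCE]. ROWS is JSON, a list of rows, each an object of numbers: "fingers": the gripper's target within -1 to 1 (shut at 1, half-way at 0, fully open at -1); "tx", "ty", "tz": the shift along the tool's x, y, z in units of 25 mm (1.0 is 25 mm); "twist": the turn about the tool's z in units of 5 degrees (1.0 is 5 degrees). In form: [{"fingers": .., "tx": .., "ty": .., "tz": .., "twist": ..}, ...]. A call has 1 to 5 rows; each row shifts and turns the commanded pose from where the row before left it, along the tool's axes as they then stand; what a row does not reach is not made up. A row lasts 1/8 s, in which the tool goes at most 62.5 mm and 10.7 degrees, less where a joint would pass 70% of its speed; a pose out of reach is approached as far as the arm can. A call is refused whole if a number of a shift passes 1 or a number of a turn 1, either way. A call with a gripper value outside its range is refused whole. The fingers move at their own pace and stop on an object; FORCE is the grip in N (left out, the last holds). Time passes only in rows, so rows that do not move let the fingers close. It gives the time, the measured TCP pose, the force and the opening at its end, in the units of the state.
- bot.state(): the state, without advancing time (a new reading comes with each control period).
- bot.get_image(name): name is "scene" or "top" or "wrist"; returns a dict with "img" (400x640x3 uint8, red, green, blue), "fov_y" (degrees; the focal length in pixels is half the picture's height over the tangent of half this angle, whatever the lens; pixels are square), "cx", "cy" (the principal point, pixels), "D" ([k1, k2, p1, p2, k3] as OpenCV has them; the pictures are not rectified), "cam_to_world" (4x4, takes a point from camera to world coordinates). Camera axes: x right, y up, looking along -z (the intrinsics and any distortion apply to the point x, -y, -z); pixel columns grow to the right and rows downward; lengths in m; the calibration is good to about 2 mm. A picture is of the moment at which its call begins. There is no depth.
- bot.job_done(): hands the job in, once; it reports no verdict.
The state is a dict: "time": time; "joint_positions": joint angles; "qd": joint speeds; "joint_torque": joint torques, N m; "tcp_pos": TCP position; "ee_rot": TCP orientation; "contact_force": force on the tool from outside, world axes, zero at the start; "moment": the same for the moment, N m; "gripper_width": finger opening in m.
Only numpy, scipy, OpenCV 4.12 (cv2) and the standard library are available. Lean on these libraries where they do the work, as an engineer would, in place of code of your own. Each camera call takes 0.05 s, during which the arm holds its last target. There are 200 camera calls.

### The job

One more cleaned piece has to be logged. On the tally counter with the round case, swing the lever on top all the way to its stop, then let go so that it springs fully back to rest. Leave the lever of the square counter alone.

Things in the scene. Friction and masses are not known exactly. Their poses are not given: they have to be found in the camera images.
- round_counter: Fixed tally counter: a round grey drum case (74 mm across, top at 58 mm) on a square steel base 104x104x8 mm. Origin: centre of its underside, below the lever's upright pivot. x points away from the side with the number window (four white wheels in a black frame), z up; at zero yaw the window faces the robot. A like counter with a square case (78 mm) stands 0.2 to 0.4 m to its left or right.
- round_lever (a joint): Angle of the round counter's lever (rad): 0 at rest, 1.05 at its stop, growing counter-clockwise seen from above: the paddle sweeps across the window side. The lever points 150 degrees counter-clockwise from the counter's x axis at rest, 210 at the stop. Sprung: about 1 N at the paddle starts it, 3 N holds it at the stop; let go, it returns to 0 by itself in about half a second.
- round_lever_paddle (a point): Centre of the black thumb paddle at the end of the round counter's lever, 75 mm from the pivot axis, 85 mm above the worktop. The paddle is an upright plate 30 mm along the lever, 8 mm thick along the swing, 44 mm high (z 63 to 107 mm), outside the case; the steel arm is 11 mm wide, z 63 to 68 mm. Its frame turns with the lever and equals the counter's frame at rest.
- square_lever (a joint): Angle of the lever of the other counter, the one with the square case, rad: 0 at rest, 1.05 at its stop. To be left at rest.

How it is judged:
On the way:
1. the round counter's lever has been swung to its stop (value of joint round_lever above 0.98 rad), for 0.05 s.
At the end, for the whole second after the job is handed in: After a swing to the stop (beyond 0.98 of 1.05 rad) the round counter's lever is back at rest and still (below 0.08 rad), and the square counter's lever is at rest too (below 0.08 rad) (value of joint each of round_lever, square_lever below 0.08 rad and velocity of joint round_lever between -0.1 and 0.1 rad/s); the robot touches nothing.
It fails at once if the square counter's lever is swung by more than 0.25 rad (value of joint square_lever above 0.25 rad).
It also fails if it takes over 34 s, if anything falls off the work surface, if the arm or the gripper's body presses on something with over 40 N, if the wrist force passes 120 N, or if a joint passes its speed limit or range.

## Working session

There is one attempt and no reset: what is moved stays moved. The work goes in short steps, Python scripts to look and compute and a shell command to move; the robot and the scene stay as the last step left them, time stands still between calls to the robot, and variables do not carry over. Pictures are saved under pics/ and viewed, about 8 in all and at most 12, crops included, and the job is handed in when it is done.

```bash
mkdir -p pics; cat > h.py <<'E'
import numpy as np,cv2
from station import bot
def K(d):
    f=200/np.tan(np.radians(d["fov_y"])/2); return np.array([[f,0,d["cx"]],[0,f,d["cy"]],[0,0,1.]])
def onplane(d,px,z):
    T=np.array(d["cam_to_world"]);u=cv2.undistortPoints(np.array([[px]],float),K(d),np.array(d["D"],float))[0,0]
    r=T[:3,:3]@np.array([u[0],-u[1],-1]);return T[:3,3]+r*(z-T[2,3])/r[2]
def proj(d,P):
    T=np.array(d["cam_to_world"]);p=(np.atleast_2d(P)-T[:3,3])@T[:3,:3];p=p*[1,-1,-1]
    return cv2.projectPoints(p,np.zeros(3),np.zeros(3),K(d),np.array(d["D"],float))[0][:,0]
E
python3 - <<'E'
from h import *
import pickle
for n in("top","scene"):
    d=bot.get_image(n);pickle.dump(d,open(n+".pkl","wb"));cv2.imwrite(f"pics/{n}0.png",d["img"][:,:,::-1])
print(bot.state())
E
```

```text
{'time': 0.1, 'joint_positions': array([-1.36308910e+00,  3.59441418e-01,  1.51128184e+00,  1.21900795e-06,
        1.27254068e+00, -1.15098859e-01]), 'qd': array([-0.00143601, -0.00073914, -0.00139684, -0.00140489, -0.0004101 ,
        0.00065361]), 'joint_torque': array([-2.37674240e-04, -5.28650200e+01, -2.79350460e+01, -1.44138926e-04,
        5.01278104e-03, -1.87896700e-05]), 'tcp_pos': array([ 0.19020647, -0.56841977,  0.23054876]), 'ee_rot': array([-3.09911292e+00, -5.04595051e-01,  1.19625448e-04]), 'contact_force': array([ 0.84137235,  0.13949037, -0.05615892]), 'moment': array([-0.03852839,  0.04993155, -0.0246045 ]), 'gripper_width': 0.08546569243378321}
```

View pics/top0.png

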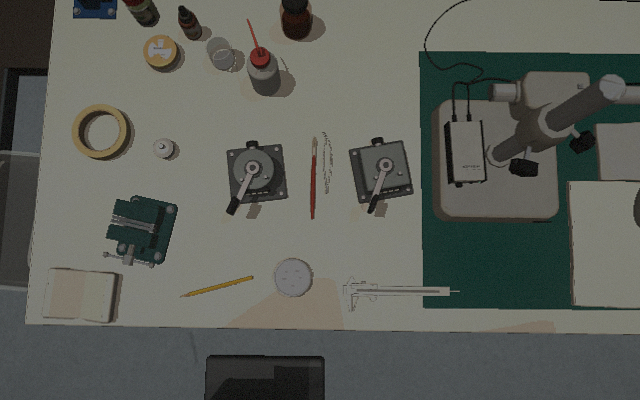

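View pics/scene0.png

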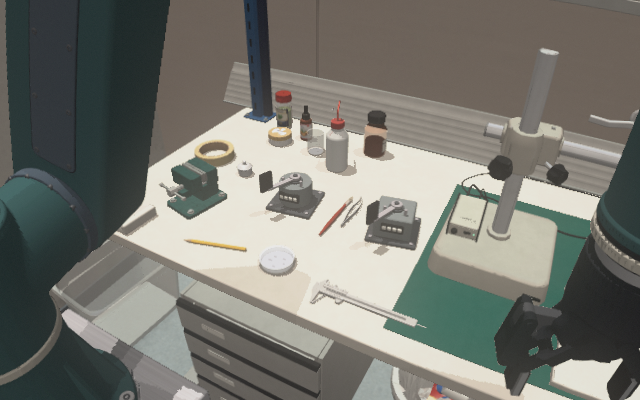

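The round counter is the left one: in the top view its pivot is at about (253,168) and its paddle at about (232,204). The square counter is to the right, pivot at about (386,165). Next I'll convert these to world positions and check them on a zoomed crop.

```bash
python3 - <<'E'
from h import *
import pickle
d=pickle.load(open("top.pkl","rb"))
T=np.array(d["cam_to_world"]);print(T.round(3))
p=onplane(d,(253,168),.072);q=onplane(d,(232.5,203),.107);s=onplane(d,(386,165),.072)
print(p,q,s,np.hypot(*(q-p)[:2]),np.degrees(np.arctan2(*(q-p)[1::-1])))
c=[onplane(d,x,.008) for x in((228,150),(281,145),(287,200),(232,206))]
print(np.array(c).round(3),np.mean(c,0)); print([np.linalg.norm(c[i]-c[i-1]).round(3) for i in range(4)])
im=d["img"][125:225,200:430,::-1]
cv2.imwrite("pics/crop.png",cv2.resize(im,None,fx=3.4,fy=3.4,interpolation=cv2.INTER_CUBIC))
E
```

```text
[[ 0.017  0.99  -0.139  0.452]
 [-1.     0.017  0.    -0.141]
 [ 0.003  0.139  0.99   0.944]
 [ 0.     0.     0.     1.   ]]
[ 0.61427194 -0.03499015  0.072     ] [ 0.54870347 -0.0074962   0.107     ] [ 0.62354579 -0.26522698  0.072     ] 0.07109951879716953 157.2508885489605
[[ 0.659  0.021  0.008]
 [ 0.671 -0.078  0.008]
 [ 0.567 -0.092  0.008]
 [ 0.555  0.009  0.008]] [ 0.61301931 -0.03503465  0.008     ]
[np.float64(0.106), np.float64(0.099), np.float64(0.104), np.float64(0.102)]
```

View pics/crop.png

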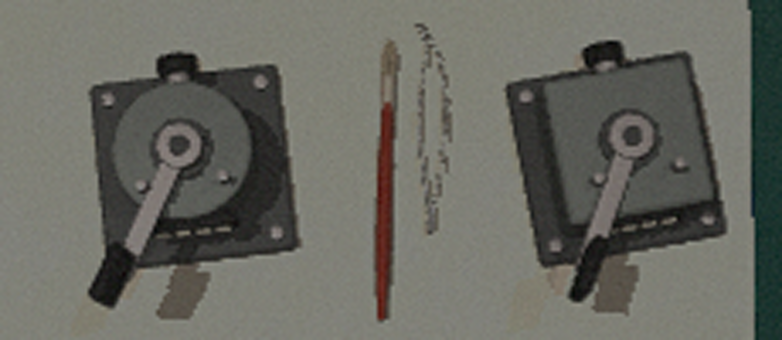

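Pivot is at (0.6135, -0.035). Yaw is about 7°: the base edges give 6.6–7.7°, the base sides measure 99–106 mm against 104, and the lever points 157° as expected. The paddle is at about (0.5445, -0.006) at rest and (0.554, -0.080) at the stop, so I push from its left side towards -y. I'll first travel at z=0.23 with the fingers shut, staying in front of the counters.

```bash
python3 -m pendant '[{"fingers":1,"tx":1,"ty":-0.84},{"fingers":1,"tx":1,"ty":-0.84},{"fingers":1,"tx":1,"ty":-0.84},{"fingers":1,"tx":1,"ty":-0.84},{"fingers":1,"tx":1,"ty":-0.84}]'
python3 -m pendant '[{"fingers":1,"tx":1,"ty":-0.84},{"fingers":1,"tx":1,"ty":-0.84},{"fingers":1,"tx":1,"ty":-0.84},{"fingers":1,"tx":1,"ty":-0.84},{"fingers":1,"tx":1,"ty":-0.84}]'
python3 -c "from station import bot;print(bot.pinch_z)"
```

```text
0.0187invalid input
invalid input
```

```bash
python3 -m pendant '[{"fingers":1,"tx":1,"ty":-0.84,"tz":0,"twist":0},{"fingers":1,"tx":1,"ty":-0.84,"tz":0,"twist":0},{"fingers":1,"tx":1,"ty":-0.84,"tz":0,"twist":0},{"fingers":1,"tx":1,"ty":-0.84,"tz":0,"twist":0},{"fingers":1,"tx":1,"ty":-0.84,"tz":0,"twist":0}]'
```

```text
time: 0.72
tcp_pos: [0.2759, -0.4285, 0.2309]
ee_rot: [-3.1, -0.504, 0.0]
contact_force: [0.7, 0.2, 0.6]
gripper_width: -0.0002
```

All five keys are required. Five rows moved it (0.086, 0.140), in the planned direction.

```bash
python3 -m pendant '[{"fingers":1,"tx":1,"ty":-0.84,"tz":0,"twist":0},{"fingers":1,"tx":1,"ty":-0.84,"tz":0,"twist":0},{"fingers":1,"tx":1,"ty":-0.84,"tz":0,"twist":0},{"fingers":1,"tx":1,"ty":-0.84,"tz":0,"twist":0},{"fingers":1,"tx":1,"ty":-0.84,"tz":0,"twist":0}]'
python3 -m pendant '[{"fingers":1,"tx":1,"ty":-0.84,"tz":0,"twist":0},{"fingers":1,"tx":1,"ty":-0.84,"tz":0,"twist":0},{"fingers":1,"tx":1,"ty":-0.84,"tz":0,"twist":0},{"fingers":1,"tx":1,"ty":-0.84,"tz":0,"twist":0},{"fingers":1,"tx":1,"ty":-0.84,"tz":0,"twist":0}]'
python3 -m pendant '[{"fingers":1,"tx":1,"ty":-0.84,"tz":0,"twist":0},{"fingers":1,"tx":1,"ty":-0.84,"tz":0,"twist":0},{"fingers":1,"tx":1,"ty":-0.84,"tz":0,"twist":0},{"fingers":1,"tx":1,"ty":-0.84,"tz":0,"twist":0},{"fingers":1,"tx":1,"ty":-0.84,"tz":0,"twist":0}]'
python3 -m pendant '[{"fingers":1,"tx":1,"ty":-0.84,"tz":0,"twist":0},{"fingers":1,"tx":1,"ty":-0.84,"tz":0,"twist":0},{"fingers":1,"tx":0,"ty":0,"tz":0,"twist":1},{"fingers":1,"tx":0,"ty":0,"tz":0,"twist":1},{"fingers":1,"tx":0,"ty":0,"tz":0,"twist":0.3}]'
python3 - <<'E'
from h import *
from scipy.spatial.transform import Rotation as R
s=bot.state();M=R.from_rotvec(s["ee_rot"]).as_matrix();print(s["time"],s["tcp_pos"],M.round(3))
print((M.T@(np.array([.565,.045,.076])-s["tcp_pos"])/.025).round(2))
E
```

```text
time: 1.35
tcp_pos: [0.361, -0.2893, 0.231]
ee_rot: [-3.1, -0.505, 0.001]
contact_force: [1.8, -0.5, 0.3]
gripper_width: 0.0002
time: 1.98
tcp_pos: [0.4462, -0.1502, 0.231]
ee_rot: [-3.1, -0.505, 0.001]
contact_force: [0.0, -0.1, 0.0]
gripper_width: 0.0003
time: 2.6
tcp_pos: [0.5314, -0.0111, 0.231]
ee_rot: [-3.101, -0.505, 0.001]
contact_force: [0.3, -0.3, 0.4]
gripper_width: -0.0001
time: 3.22
tcp_pos: [0.565, 0.0438, 0.2309]
ee_rot: [-3.136, -0.191, 0.001]
contact_force: [-0.7, 0.4, -0.3]
gripper_width: -0.0002
3.225 [0.56503226 0.0437844  0.23090553] [[ 0.993  0.121 -0.001]
 [ 0.121 -0.993  0.   ]
 [-0.001 -0.    -1.   ]]
[ 0.01 -0.05  6.2 ]
```

Now I'll lower 6.2 units to z≈0.076 and check from close by.

```bash
python3 -m pendant '[{"fingers":1,"tx":0,"ty":0,"tz":1,"twist":0},{"fingers":1,"tx":0,"ty":0,"tz":1,"twist":0},{"fingers":1,"tx":0,"ty":0,"tz":1,"twist":0},{"fingers":1,"tx":0,"ty":0,"tz":1,"twist":0},{"fingers":1,"tx":0,"ty":0,"tz":1,"twist":0}]'
python3 -m pendant '[{"fingers":1,"tx":0,"ty":0,"tz":1,"twist":0},{"fingers":1,"tx":0,"ty":0,"tz":0.2,"twist":0},{"fingers":1,"tx":0,"ty":0,"tz":0,"twist":0}]'
python3 - <<'E'
from h import *
a=bot.get_image("wrist")["img"];b=bot.get_image("scene")["img"]
b=cv2.resize(b[100:270,180:450],(635,400),interpolation=cv2.INTER_CUBIC)
cv2.imwrite("pics/w1.png",a[:,:,::-1]);cv2.imwrite("pics/s1.png",b[:,:,::-1])
E
```

```text
time: 3.85
tcp_pos: [0.5652, 0.0435, 0.1055]
ee_rot: [-3.136, -0.193, 0.0]
contact_force: [-0.1, 0.8, 0.5]
gripper_width: 0.0003
time: 4.22
tcp_pos: [0.5654, 0.0436, 0.0765]
ee_rot: [-3.136, -0.192, 0.0]
contact_force: [0.4, -0.1, -0.6]
gripper_width: -0.0002
```

View pics/w1.png

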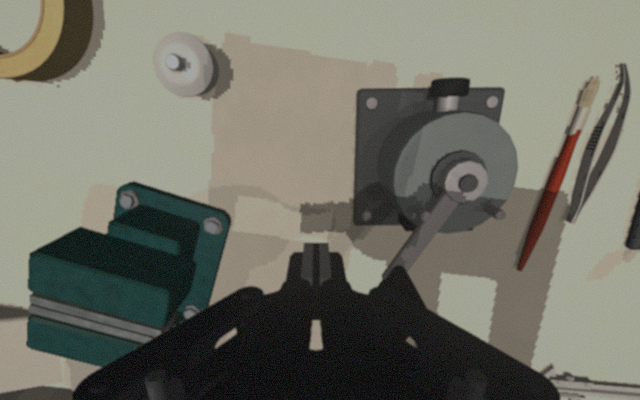

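View pics/s1.png

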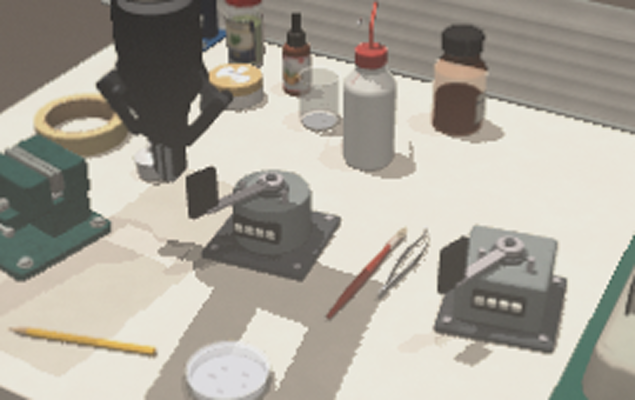

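The wrist and scene views show the shut fingers just left of the paddle and behind it, with nothing touching. I'll raise 5 mm for knuckle clearance, then push along the arc.

```bash
python3 -m pendant '[{"fingers":1,"tx":-0.3,"ty":0.55,"tz":-0.2,"twist":0},{"fingers":1,"tx":-0.3,"ty":0.55,"tz":0,"twist":0},{"fingers":1,"tx":-0.4,"ty":0.5,"tz":0,"twist":0},{"fingers":1,"tx":-0.25,"ty":0.5,"tz":0,"twist":0},{"fingers":1,"tx":-0.2,"ty":0.5,"tz":0,"twist":0}]'
python3 -m pendant '[{"fingers":1,"tx":-0.05,"ty":0.5,"tz":0,"twist":0},{"fingers":1,"tx":0,"ty":0.5,"tz":0,"twist":0},{"fingers":1,"tx":0,"ty":0.3,"tz":0,"twist":0},{"fingers":1,"tx":0,"ty":0,"tz":0,"twist":0}]'
python3 - <<'E'
from h import *
d=bot.get_image("scene");b=d["img"]
cv2.imwrite("pics/s2.png",cv2.resize(b[140:230,230:350],(800,600),interpolation=cv2.INTER_CUBIC)[:,:,::-1])
# expected paddle centre px in crop at angles
for th in(0,.5,.8,.9,1.0,1.05):
    a=np.radians(157)+th
    print(th,[((proj(d,[.6135+r*np.cos(a),-.035+r*np.sin(a),z])[0]-[230,140])*800/120).round() for r,z in((.09,.107),(.09,.063))])
print(bot.state()["contact_force"])
E
```

```text
time: 4.95
tcp_pos: [0.5369, -0.0261, 0.0814]
ee_rot: [-3.135, -0.191, -0.0]
contact_force: [2.1, 3.7, 0.6]
gripper_width: 0.0001
time: 5.45
tcp_pos: [0.5396, -0.0582, 0.081]
ee_rot: [-3.136, -0.191, 0.002]
contact_force: [-1.0, 3.2, 0.6]
gripper_width: -0.0001
0 [array([195., 240.]), array([205., 359.])]
0.5 [array([305., 289.]), array([313., 409.])]
0.8 [array([392., 301.]), array([397., 422.])]
0.9 [array([423., 302.]), array([427., 423.])]
1.0 [array([453., 301.]), array([457., 422.])]
1.05 [array([468., 300.]), array([471., 421.])]
[-0.79916162  1.68418774  0.64132798]
```

View pics/s2.png

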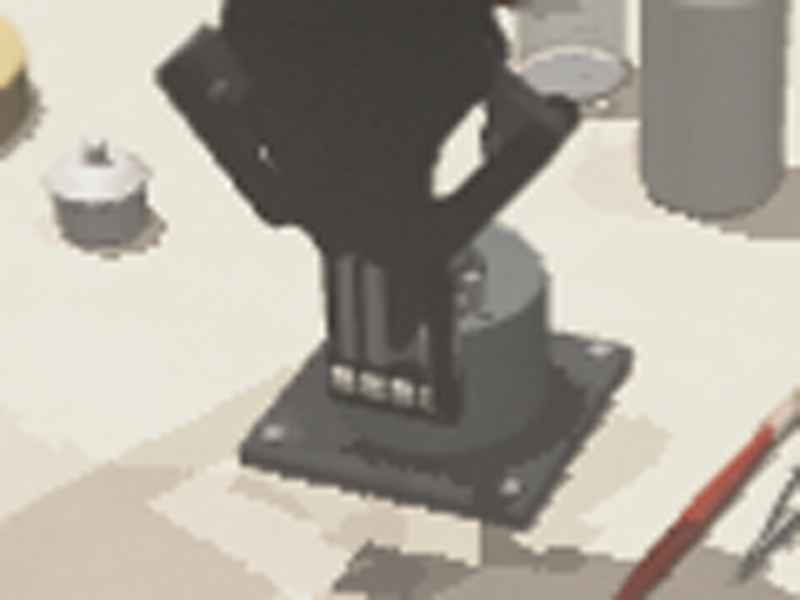

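The paddle's outer edge is at about x≈445 in the crop, which puts the lever near 0.97 rad; the force is about 3 N. I'll creep on until the force rises clearly at the stop.

```bash
for i in 1; do python3 -m pendant '[{"fingers":1,"tx":0.05,"ty":0.12,"tz":0,"twist":0},{"fingers":1,"tx":0,"ty":0,"tz":0,"twist":0}]'; done
python3 -m pendant '[{"fingers":1,"tx":0.05,"ty":0.12,"tz":0,"twist":0},{"fingers":1,"tx":0,"ty":0,"tz":0,"twist":0}]'
```

```text
time: 5.75
tcp_pos: [0.541, -0.0604, 0.0811]
ee_rot: [-3.136, -0.192, 0.002]
contact_force: [-1.1, 1.0, -0.1]
gripper_width: -0.0002
time: 6.0
tcp_pos: [0.543, -0.0635, 0.0812]
ee_rot: [-3.136, -0.192, 0.001]
contact_force: [-2.3, 2.4, -0.5]
gripper_width: 0.0001
```

```bash
python3 -m pendant '[{"fingers":1,"tx":0.05,"ty":0.12,"tz":0,"twist":0},{"fingers":1,"tx":0,"ty":0,"tz":0,"twist":0}]'
python3 -m pendant '[{"fingers":1,"tx":0.05,"ty":0.1,"tz":0,"twist":0},{"fingers":1,"tx":0,"ty":0,"tz":0,"twist":0}]'
```

```text
time: 6.25
tcp_pos: [0.544, -0.0652, 0.081]
ee_rot: [-3.134, -0.191, 0.003]
contact_force: [-4.0, 6.5, 1.0]
gripper_width: 0.0002
time: 6.5
tcp_pos: [0.5443, -0.0659, 0.0809]
ee_rot: [-3.131, -0.19, 0.006]
contact_force: [-5.2, 12.8, 4.1]
gripper_width: 0.0003
```

```bash
python3 - <<'E'
from h import *
d=bot.get_image("scene");b=d["img"]
cv2.imwrite("pics/s3.png",cv2.resize(b[140:230,230:350],(800,600),interpolation=cv2.INTER_CUBIC)[:,:,::-1])
E
```

```text
(no output)
```

View pics/s3.png

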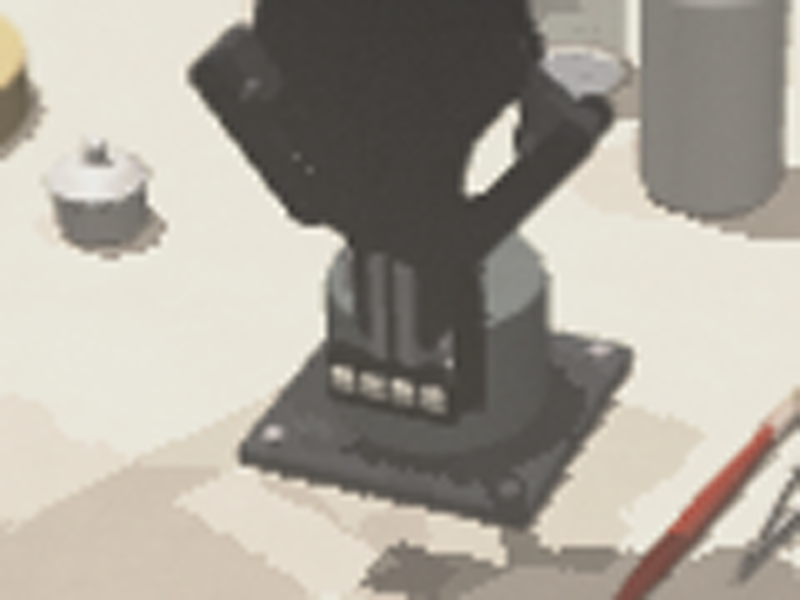

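The paddle edge is now at x≈470, which matches the prediction of 468–471 for 1.05 rad. Together with the force rise, that means it is at the stop. Now I'll back off along the same path, past the rest position, and then lift clear.

```bash
python3 -m pendant '[{"fingers":1,"tx":-0.1,"ty":-0.8,"tz":0,"twist":0},{"fingers":1,"tx":0,"ty":-0.8,"tz":0,"twist":0},{"fingers":1,"tx":0.3,"ty":-0.8,"tz":0,"twist":0},{"fingers":1,"tx":0.5,"ty":-0.8,"tz":0,"twist":0},{"fingers":1,"tx":0.5,"ty":-0.8,"tz":0,"twist":0}]'
python3 -m pendant '[{"fingers":1,"tx":0.4,"ty":-0.9,"tz":0,"twist":0},{"fingers":1,"tx":0,"ty":-0.5,"tz":0,"twist":0},{"fingers":1,"tx":0,"ty":0,"tz":-1,"twist":0},{"fingers":1,"tx":0,"ty":0,"tz":-1,"twist":0},{"fingers":1,"tx":0,"ty":0,"tz":-1,"twist":0}]'
python3 -m pendant '[{"fingers":1,"tx":0,"ty":0,"tz":-1,"twist":0},{"fingers":1,"tx":0,"ty":0,"tz":0,"twist":0},{"fingers":1,"tx":0,"ty":0,"tz":0,"twist":0},{"fingers":1,"tx":0,"ty":0,"tz":0,"twist":0},{"fingers":1,"tx":0,"ty":0,"tz":0,"twist":0}]'
python3 - <<'E'
from h import *
d=bot.get_image("scene");b=d["img"]
cv2.imwrite("pics/s4.png",cv2.resize(b[140:250,230:430],(800,440),interpolation=cv2.INTER_CUBIC)[:,:,::-1])
print([((proj(d,[.6135+.09*np.cos(2.74),-.035+.09*np.sin(2.74),z])[0]-[230,140])*4).round() for z in(.107,.063)],bot.state()["contact_force"])
E
```

```text
time: 7.18
tcp_pos: [0.5657, 0.0356, 0.0819]
ee_rot: [3.135, 0.193, 0.005]
contact_force: [-0.0, 1.0, -0.5]
gripper_width: 0.0001
time: 7.8
tcp_pos: [0.5695, 0.0704, 0.1572]
ee_rot: [3.135, 0.192, 0.001]
contact_force: [0.6, 0.4, 0.2]
gripper_width: -0.0001
time: 8.43
tcp_pos: [0.5691, 0.0703, 0.1804]
ee_rot: [-3.136, -0.192, 0.002]
contact_force: [-0.2, 0.4, -0.3]
gripper_width: -0.0004
[array([117., 144.]), array([123., 215.])] [1.01937045 0.12156572 0.32857383]
```

View pics/s4.png

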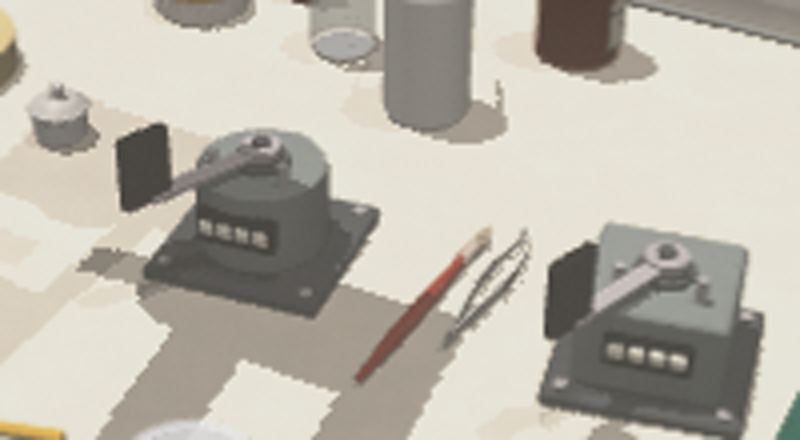

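The round lever is back at rest: the paddle's outer edge is at (117–122, 140–212), against the predicted (117,144)–(123,215). The square lever hasn't moved, and the arm is clear of everything.

```bash
python3 -c "from station import bot;print(bot.job_done())"
```

```text
the job is handed in; nothing more can be done
None
```

I swung the round counter's lever to its stop, let it spring back to rest, and handed the job in. No verdict was reported. The clock read about 8.4 s at the last move, against the 34 s limit.

- **At the stop:** the push force rose from about 3 N to 14 N while the tool stalled. In the scene picture the paddle edge matched the predicted position for 1.05 rad.
- **After release:** I backed the shut fingers off along the same path and lifted clear. The last picture shows the round lever at its rest position, within a few crop pixels of the prediction. The square lever is where it started, and the measured force was only sensor noise.

No check failed or disagreed. My first two move commands were refused because every row needs all five values; they moved nothing.

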